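# Set the surveyor spindle to its depth mark and lock it

## Robot

A 6-joint arm with a two-finger parallel gripper is mounted at the origin on the work surface. World frame = base frame: x ahead of the robot, y to its left, z up, the work surface at z = 0. Lengths are in m, angles in degrees, forces in N, time in s.
With the tool pointing down it reaches from about 0.35 to 0.875 m from the base axis. Payload 4.2 kg.
Tool frame: the origin (TCP) lies on the centre line of the jaws, within the pads' length; the fingertips stand 19 mm ahead of it and the grasp point (between the pads) is the TCP; x points along the fingers, y is the direction in which the jaws open and shut, and the axes are right-handed (so a half turn about x gives the same grasp; the last joint's range is limited). The gripper opens to 87 mm and grips with 3 to 60 N. Pads are 19 mm wide; open, the fingers measure 117 mm over their backs; the gripper's body (75 mm by 190 mm) begins 51 mm behind the grasp point.
Start: joints at [85.119, 22.042, 0.453, 0, -68.411, -14.817], TCP at [0.211, 0.588, 0.242] pointing down, gripper open.
Joint ranges: [-179.83, 179.83], [-69.29, 118.12], [-61.27, 80.66], [-181.25, 117.63], [-171.15, -9.14], [-177.46, 177.46]. Speed limits (degrees/s): [159.86, 159.86, 180, 180, 180, 180].

## Interface

Orientations are given as a 3x3 rotation matrix whose columns are the frame's x, y, z axes.
In Python, from station import * gives the robot as it stands.
- The arm moves only by the shell command python3 -m creep 'ROWS'. ROWS is JSON, a list of rows, each a list of 5 numbers: the opening, from 0 (shut) to 1 (fully open), then the shift along the world's x, y, z in mm, then the turn about the world's z in rad. In form: [[jaw, x, y, z, turn], ...]. A call has exactly 8 rows; each row is the pose to reach, as a shift and turn from the pose measured when the call began; what a row does not reach only later rows make up. A row lasts 1/10 s, in which the tool goes at most 50 mm and 8.59 degrees, less where a joint would pass 70% of its speed; a pose out of reach is approached as far as the arm can. A call with a gripper value outside its range is refused whole. The fingers move at their own pace and stop on an object; the grip force is fixed at half the most. Time passes only in rows, so rows that repeat a pose let the fingers close, or fill a call up. It gives the time, the measured TCP pose, the force and the opening at its end, in the units of the state.
- sense(): the state, without advancing time (a new reading comes with each control period).
- capture(name): name is "scene" or "top"; returns a dict with "image" (384x512x3 uint8, blue, green, red), "z_map" (384x512 float32, m along the optical axis (not along the pixel's ray), 0 where there is no reading), "mtx" (3x3 intrinsics, pixels), "k1" (the pictures are not rectified: a ray, as slopes to the right and down, at radius r is drawn at 1 + k1 r^2 times it, then the intrinsics apply), "eye" and "attitude" of the camera in the world. Camera axes: x right, y up, looking along -z (the intrinsics and any distortion apply to the point x, -y, -z); pixel columns grow to the right and rows downward; lengths in m; the calibration is good to about 2 mm. A picture is of the moment at which its call begins.
- finish_job(): hands the job in, once; it reports no verdict.
Trained networks look in a picture, given as the dict that the camera call returned (one of the last four; its "shot" number tells which), for a name from the list of things; names that differ only in an ending like _2 or _b are one class to them, and where a whole thing is asked for, a point or a joint stands for the part that bears it (a point fixed in the world has none). Each returns a list of dicts, best first, with "confidence" (0 to 1); they miss things now and then, are a little off and sometimes report something else, mostly with a low value. They report only what shows in the picture. A call takes as long as a camera call.
- look_for(picture, thing): "box" ([left, top, right, bottom] in pixels, round what is visible of it).
- mark_of(picture, thing): "centre" ([column, row] in pixels: a listed point, or the origin of a listed thing).
The state is a dict: "time_s": time; "joints": joint angles; "joint_velocities": joint speeds; "effort": joint torques, N m; "tcp_pos": TCP position; "ee_rot": TCP orientation; "wrist_force": force on the tool from outside, world axes, zero at the start; "moment": the same for the moment, N m; "gripper_width": opening from 0.0 (shut) to 1.0 (fully open).
Only numpy, scipy, OpenCV 4.12 (cv2) and the standard library are available. Lean on these libraries where they do the work, as an engineer would, in place of code of your own. Each camera call takes 0.05 s, during which the arm holds its last target.

## Task

Take hold of the black knob on top of the dental surveyor's spindle and push it down against its spring until the lower edge of the blue band is level with the top of the sleeve. Hold it steadily there and, without letting go, swing the red cam lever fully closed so that it lies over the surveyor's arm, moving the lever only while the spindle is at its mark. Finish still holding the knob with the band at the sleeve, and leave the cast and everything else on the table where it is.

Things in the scene. Friction and masses are not known exactly. Their poses are not given: they have to be found in the camera images.
- surveyor: Dental surveyor, a heavy fixed bench instrument: beige base plate 150 x 210 x 14 mm, steel column (18 mm thick, top 244 mm above the table) near one end of it, level beige arm (17 mm wide, top 204 mm above the table) from the column to the sleeve 132 mm away. Origin: centre of the base's underside; y axis from sleeve to column, z up.
- sleeve_top (a point): Centre of the flat top face of the surveyor's vertical sleeve (brass at the top, 21 mm thick; it stands 6 mm out of the lever's dark ring), 225 mm above the table, on the vertical axis of the spindle that slides through it. z axis up; y axis along the arm to the column.
- mark (a point): The depth mark: lower edge of the blue band (8 mm tall) around the 12 mm steel spindle, this point on the spindle's axis. It rides with the spindle and starts 19 to 31 mm above the sleeve's top face (it differs every time); it must come level with that face (the band can enter the sleeve, so nothing stops the spindle at the mark).
- knob: Round black knob on top of the spindle, 26 mm in diameter and 24 mm tall, to be held from above by its sides. Origin: centre of its underside, 46 mm above the sleeve's top face when the spindle is up and 15 to 27 mm above it at the mark. z axis up. It turns freely about the vertical axis, so the hand may turn while it holds the knob.
- spindle (a joint): How far the spindle has been pushed down, m: 0 is fully up, 0.036 the most. A spring pushes it up with about 4 N at the top and 6 N at the lower end, and lifts it again whenever nobody holds it, even with the lever closed.
- cam_lever (a joint): Angle of the red cam lever about the spindle's axis, rad: 0 is fully closed (stop; the paddle then lies over the arm and points to the column), 0.95 fully open (stop); it starts open at 0.75 to 0.95. Seen from above it closes clockwise. It turns with a friction of about 0.10 N m and stays where it is left.
- lever_tip (a point): Outer end of the cam lever's red paddle, at half height. The lever is a ring around the sleeve just under its top, with a paddle standing upright like a vane: 7 mm thick (9 at its outer end), 19 to 56 mm out from the spindle's axis, reaching from 6 mm below to 38 mm above the sleeve's top face. Fingers holding the knob at the mark stand beside it: turn the hand and a finger's side sweeps it round.
- cast_table: Tilting survey table with a yellow stone dental cast, 72 mm across and 66 mm tall, standing loose on the surveyor's base plate under the spindle's brass rod (the rod stays clear of it). Origin: centre of its underside. Leave it alone.
- spare_cast: White stone dental cast, about 60 mm across and 30 mm tall, loose on the table. Origin: centre of its underside. Leave it alone.
- bowl: Stainless steel bowl, 104 mm across, 42 mm tall, loose. Origin: centre of its underside. Leave it alone.
- cup: Small magenta plastic cup, 56 mm across, 50 mm tall, loose. Origin: centre of its underside. Leave it alone.
- tray: Magenta instrument tray 270 x 165 x 18 mm with hand instruments in it, loose. Origin: centre of its underside. Leave it alone.
- glass_slab: Glass mixing slab 140 x 110 x 10 mm with a dark foam block of root files on it (53 mm tall in all), loose. Origin: centre of its underside. Leave it alone.

How it is judged:
By the outcome, as a careful person would: the job done as asked, in the order asked, and still so for the second after the job is handed in, while the arm keeps its last pose, push and grip.
It also fails if it takes over 38 s, if anything falls off the work surface, if the arm or the gripper's body presses on something with over 40 N, if the wrist force passes 120 N, or if a joint passes its speed limit or range.

## Working session

There is one attempt and no reset: what is moved stays moved. The work goes in short steps, Python scripts to look and compute and a shell command to move; the robot and the scene stay as the last step left them, time stands still between calls to the robot, and variables do not carry over. Pictures are saved under pics/ and viewed, and the job is handed in when it is done.

```bash
mkdir -p pics; ls; cat > h.py <<'E'
from station import *
import numpy as np, cv2
def ray(c,px):
    K=c["mtx"];d=np.array([(px[0]-K[0][2])/K[0][0],(px[1]-K[1][2])/K[1][1]])
    u=d.copy()
    for _ in range(20): u=d/(1+c["k1"]*(u@u))
    return np.array([u[0],-u[1],-1.0])
def world(c,px,z=None):
    r=ray(c,px)
    if z is None: z=c["z_map"][int(round(px[1])),int(round(px[0]))]
    return np.array(c["eye"])+np.array(c["attitude"])@(r*z)
def atz(c,px,h):
    r=np.array(c["attitude"])@ray(c,px);e=np.array(c["eye"])
    return e+r*(h-e[2])/r[2]
def proj(c,P):
    p=np.array(c["attitude"]).T@(np.array(P)-c["eye"]);s=np.array([p[0],-p[1]])/-p[2]
    s=s*(1+c["k1"]*(s@s));K=np.array(c["mtx"]);return np.array([K[0,0]*s[0]+K[0,2],K[1,1]*s[1]+K[1,2]])
E
python3 - <<'E'
from h import *
s=sense();print(s["time_s"],s["tcp_pos"],s["ee_rot"],s["wrist_force"],s["gripper_width"])
for n in("scene","top"):
    c=capture(n);cv2.imwrite(f"pics/{n}0.png",c["image"]);print(n,c["eye"],c["attitude"],c["mtx"],c["k1"])
    for t in["sleeve_top","mark","knob","lever_tip","surveyor"]:
        for m in mark_of(c,t)[:2]:
            print(t,m,world(c,m["centre"]).round(4))
E
```

```text
pics
0.0 [0.2104437  0.58790963 0.24043798] [[-6.43491284e-04 -3.37200077e-01 -9.41432788e-01]
 [-2.11394747e-03 -9.41430421e-01  3.37200674e-01]
 [-9.99997559e-01  2.20712515e-03 -1.07020977e-04]] [ 0.1946972  -0.26928112  0.33566202] 0.9983148269100934
scene [1.06704875 0.63742869 0.93140021] [[-0.77577185 -0.43249635  0.45948335]
 [ 0.63069548 -0.554561    0.54284925]
 [ 0.02003123  0.71092124  0.70298631]] [[368.69178387   0.         253.76252354]
 [  0.         368.69178387 188.53327594]
 [  0.           0.           1.        ]] -0.1223061012468044
sleeve_top {'centre': [240.9, 156.6], 'confidence': 0.77} [ 0.5516 -0.035   0.2271]
knob {'centre': [243.4, 147.2], 'confidence': 0.53} [ 0.5517 -0.0228  0.2703]
lever_tip {'centre': [263.5, 153.3], 'confidence': 0.73} [ 0.2987 -0.2161 -0.0035]
surveyor {'centre': [255.2, 213.2], 'confidence': 0.57} [0.5349 0.0197 0.0102]
top [0.36398865 0.04765361 1.31097014] [[ 0.02410593  0.98279773 -0.18310521]
 [-0.99921852  0.02942563  0.02639107]
 [ 0.03132507  0.18232594  0.98273903]] [[434.10827782   0.         257.56380896]
 [  0.         434.10827782 189.72952497]
 [  0.           0.           1.        ]] -0.16039712610490744
sleeve_top {'centre': [276.8, 200.1], 'confidence': 0.63} [ 0.5305 -0.0263  0.2895]
knob {'centre': [279.1, 197.6], 'confidence': 0.41} [ 0.5356 -0.0312  0.2963]
lever_tip {'centre': [268.1, 220.7], 'confidence': 0.41} [ 0.5077 -0.0191  0.0514]
surveyor {'centre': [252.6, 218.6], 'confidence': 0.69} [0.5165 0.0257 0.0185]
```

```bash
python3 - <<'E'
import cv2
a=cv2.imread("pics/scene0.png");b=cv2.imread("pics/top0.png")
cv2.imwrite("pics/s_crop.png",cv2.resize(a[100:260,160:340],None,fx=4.4,fy=3.7*1,interpolation=2)[:600] if 0 else cv2.resize(a[100:250,160:350],None,fx=4,fy=4,interpolation=2))
cv2.imwrite("pics/t_crop.png",cv2.resize(b[140:290,180:370],None,fx=4,fy=4,interpolation=2))
E
```

```text
(no output)
```

View pics/scene0.png

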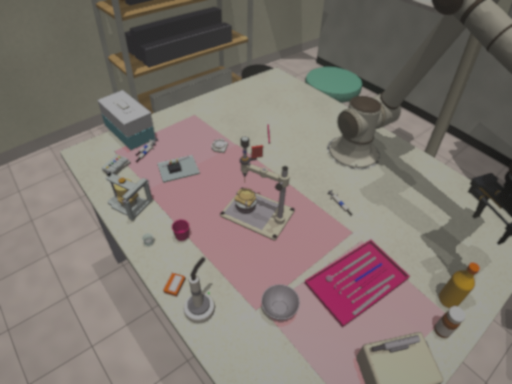

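View pics/s_crop.png

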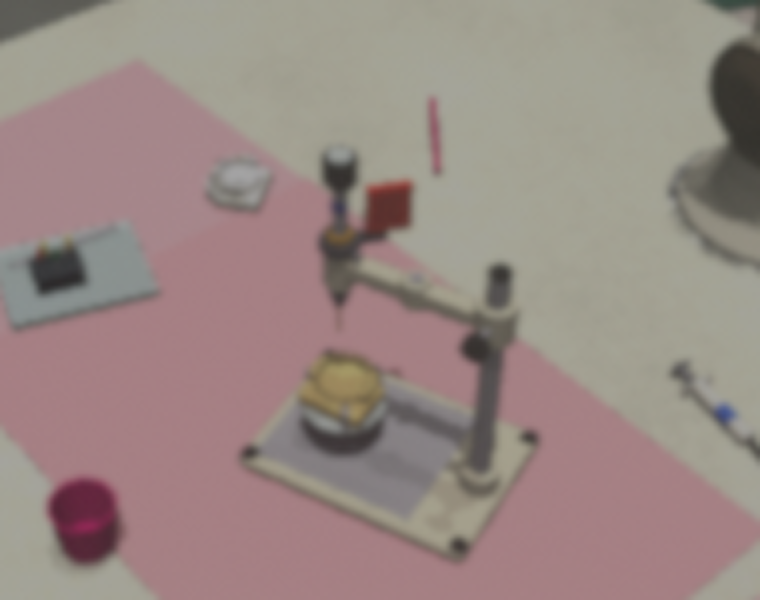

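View pics/t_crop.png

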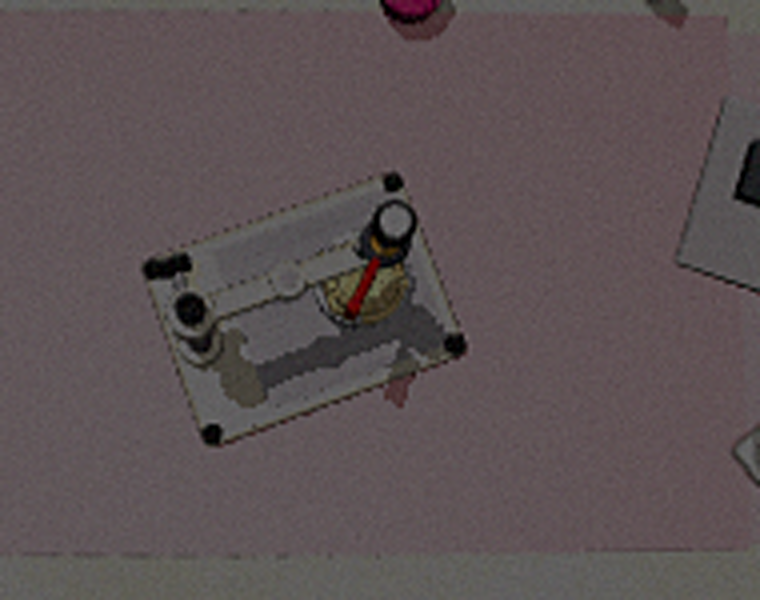

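The scene view shows the surveyor with its knob at about (244,140), the red paddle at (257,151) and the column at (284,185). The top view shows the knob's light top at (279,194), the paddle pointing down-left and the arm running left. Next I'll measure the axis, the arm yaw and the mark height from averaged frames.

```bash
python3 - <<'E'
from h import *
ims=[];
for i in range(8):
    c=capture("scene");ims.append(c["image"].astype(float))
A=np.mean(ims,0);np.save("sceneA.npy",A)
t=capture("top")
import pickle;pickle.dump((c,t),open("cams.pkl","wb"))
# top: axis from knob top disc (bright) at z .295
px=atz(t,(279.2,194.2),.295);print("axis from top knob disc",px)
print("col top",atz(t,(227.5,217),.244))
for p,h in [((393,182),.014),((152,268),.014),((212,434),.014),((454,345),.014)]:
    print(atz(t,(180+p[0]/4,140+p[1]/4),h).round(4))
print("scene knob top",atz(c,(245,138.8),.295))
# lever paddle end top
print("lever outer top",atz(t,(180+352/4,140+312/4),.263), "inner",atz(t,(180+376/4,140+262/4),.263))
cv2.imwrite("pics/sA.png",cv2.resize(A[125:175,215:275].astype(np.uint8),None,fx=12,fy=12,interpolation=0))
cv2.imwrite("pics/tA.png",cv2.resize(t["image"][180:230,215:295].astype(np.uint8),None,fx=10,fy=10,interpolation=0))
E
```

```text
axis from top knob disc [ 0.54400265 -0.03142485  0.295     ]
col top [0.49206988 0.0916175  0.244     ]
[ 0.6207 -0.05    0.014 ]
[0.5491 0.1308 0.014 ]
[0.426  0.0815 0.014 ]
[ 0.4972 -0.098   0.014 ]
scene knob top [ 0.54367568 -0.02569841  0.295     ]
lever outer top [ 0.49013371 -0.00754525  0.263     ] inner [ 0.5212607  -0.02160768  0.263     ]
```

View pics/sA.png

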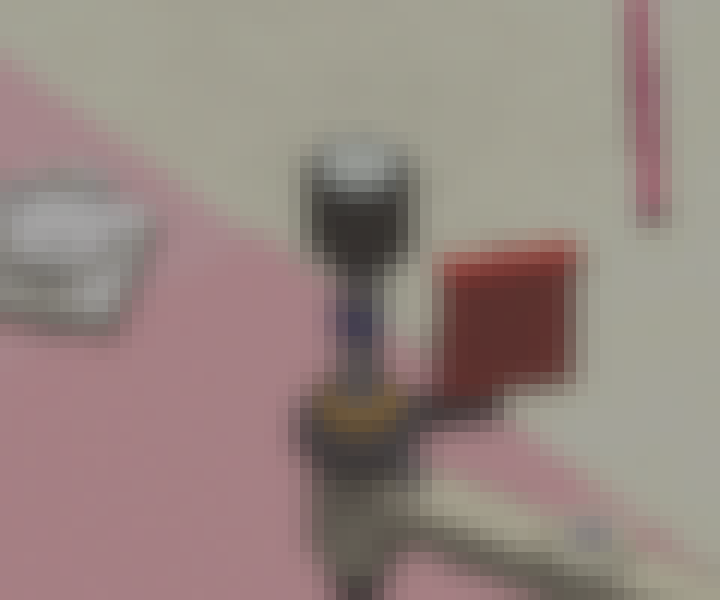

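View pics/tA.png

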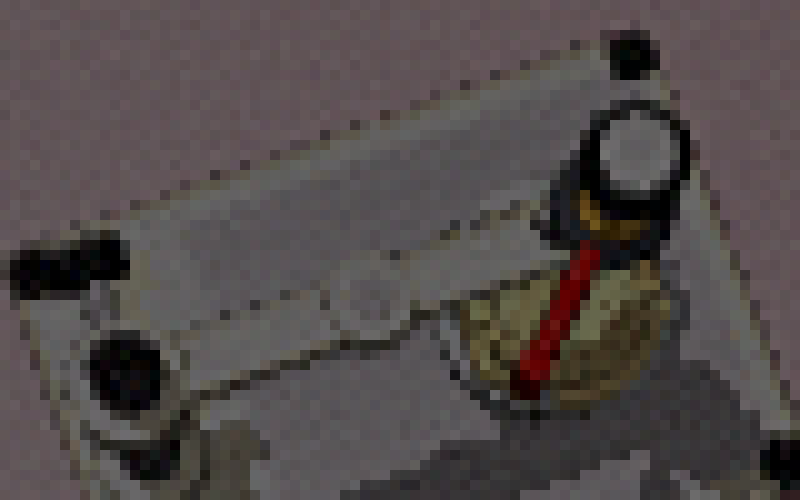

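```bash
python3 - <<'E'
from h import *
import pickle
c,t=pickle.load(open("cams.pkl","rb"));A=np.load("sceneA.npy")
az=np.array([.5437,-.0275]);cd=np.array(c["eye"])[:2]-az;cd/=np.linalg.norm(cd)
for h in [0,19,27,31,35,39,46,70]: # front surface of spindle
    f=az+cd*(.006 if h<46 else .013)
    print(h,proj(c,[*f,.225+h/1000]).round(2),proj(c,[*az,.225+h/1000]).round(2))
for r in range(134,166):
    s=A[r,242:248]; print(r,s[:,0].round().astype(int)-s[:,2].round().astype(int), s.sum(1).round().astype(int))
E
```

```text
0 [244.53 158.67] [244.53 157.37]
19 [244.54 153.7 ] [244.55 152.41]
27 [244.55 151.58] [244.56 150.29]
31 [244.56 150.51] [244.56 149.22]
35 [244.56 149.43] [244.57 148.14]
39 [244.56 148.35] [244.57 147.06]
46 [244.57 147.95] [244.58 145.16]
70 [244.59 141.28] [244.6 138.5]
134 [-16 -16 -16 -16 -16 -16] [463 462 463 462 462 463]
135 [-14 -14 -14 -14 -15 -15] [452 453 452 449 454 458]
136 [-12 -10  -9  -8 -10 -13] [431 437 435 430 437 441]
137 [-7 -4 -4 -4 -5 -7] [416 437 442 439 435 418]
138 [-3 -1 -1  0 -1 -3] [402 440 452 451 437 400]
139 [-2 -1  0 -1 -1 -2] [365 409 426 425 407 359]
140 [-3 -2 -1 -1 -1 -3] [288 326 346 346 325 283]
141 [-4 -3 -3 -3 -3 -5] [205 226 241 242 228 209]
142 [-6 -6 -6 -5 -5 -6] [167 165 171 172 169 172]
143 [-7 -6 -6 -6 -6 -6] [160 150 152 152 152 165]
144 [-7 -7 -6 -6 -7 -7] [166 151 150 150 151 166]
145 [-7 -6 -6 -6 -6 -7] [190 158 151 150 155 181]
146 [-11  -8  -6  -6  -6  -8] [244 183 159 159 180 233]
147 [-16 -10  -6  -6  -7 -11] [313 235 188 188 233 310]
148 [-21 -13  -7  -5  -9 -13] [355 280 224 222 282 369]
149 [-22 -13  -5  -4  -8 -13] [362 28
[... 202 characters left out ...]
1   2 -10 -22] [360 287 233 229 291 375]
154 [-25 -16  -6  -4 -14 -25] [366 300 250 244 294 368]
155 [-26 -16  -7  -7 -16 -26] [351 294 255 249 286 352]
156 [-27 -17  -8  -7 -19 -30] [310 269 249 245 266 316]
157 [-32 -22 -12 -13 -28 -41] [270 252 247 246 258 285]
158 [-42 -37 -30 -30 -42 -48] [256 257 258 258 262 266]
159 [-41 -48 -48 -48 -49 -41] [241 253 258 258 254 244]
160 [-28 -38 -41 -42 -37 -26] [219 227 232 233 229 222]
161 [-13 -18 -21 -21 -17 -11] [201 206 209 210 211 209]
162 [-7 -7 -9 -9 -7 -5] [191 192 195 197 197 200]
163 [-7 -5 -5 -5 -5 -6] [191 182 182 183 186 199]
164 [-10  -9  -7  -8  -8  -9] [211 192 189 192 203 221]
165 [-13 -11 -11 -11 -13 -13] [237 220 217 224 244 270]
```

```bash
python3 -m creep '[[1,10,-20,40,0.05],[1,30,-60,70,0.1],[1,52,-100,90,0.2],[1,74,-140,100,0.3],[1,96,-180,105,0.4],[1,118,-220,105,0.5],[1,140,-260,105,0.52],[1,162,-300,105,0.52]]'; python3 -m creep '[[1,22,-40,0,0],[1,44,-80,0,0],[1,66,-120,0,0],[1,88,-160,0,0],[1,110,-200,0,0],[1,132,-240,0,0],[1,152,-278,0,0],[1,165,-300,0,0]]'
```

```text
time_s: 1.85
tcp_pos: [0.3731, 0.2866, 0.347]
ee_rot: [[0.001, 0.176, -0.984], [0.001, -0.984, -0.176], [-1.0, -0.001, -0.001]]
wrist_force: [1.2, 1.5, 1.1]
gripper_width: 0.997
time_s: 2.65
tcp_pos: [0.5388, -0.016, 0.3469]
ee_rot: [[0.001, 0.174, -0.985], [0.001, -0.985, -0.174], [-1.0, -0.0, -0.001]]
wrist_force: [0.7, 0.2, -0.9]
gripper_width: 1.004
```

```bash
python3 -m creep '[[1,3,-8,-5,0],[1,5,-12.5,-15,0],[1,5,-12.5,-25,0],[0.8,5,-12.5,-27,0],[0.65,5,-12.5,-27,0],[0.65,5,-12.5,-27,0],[0.65,5,-12.5,-27,0],[0.65,5,-12.5,-27,0]]'
python3 - <<'E'
from h import *
s=sense();print(s["tcp_pos"],s["gripper_width"],s["wrist_force"])
c=capture("scene");t=capture("top")
cv2.imwrite("pics/s2.png",cv2.resize(c["image"][90:190,195:315],None,fx=6,fy=6,interpolation=2))
cv2.imwrite("pics/t2.png",cv2.resize(t["image"][150:250,215:335],None,fx=6,fy=6,interpolation=2))
E
```

```text
time_s: 3.45
tcp_pos: [0.5439, -0.0282, 0.3204]
ee_rot: [[0.002, 0.174, -0.985], [0.001, -0.985, -0.174], [-1.0, -0.0, -0.002]]
wrist_force: [-0.0, 0.6, -0.4]
gripper_width: 0.681
[ 0.54394882 -0.0281837   0.32039291] 0.6808787405155111 [-0.01667874  0.63707928 -0.37147229]
```

View pics/s2.png

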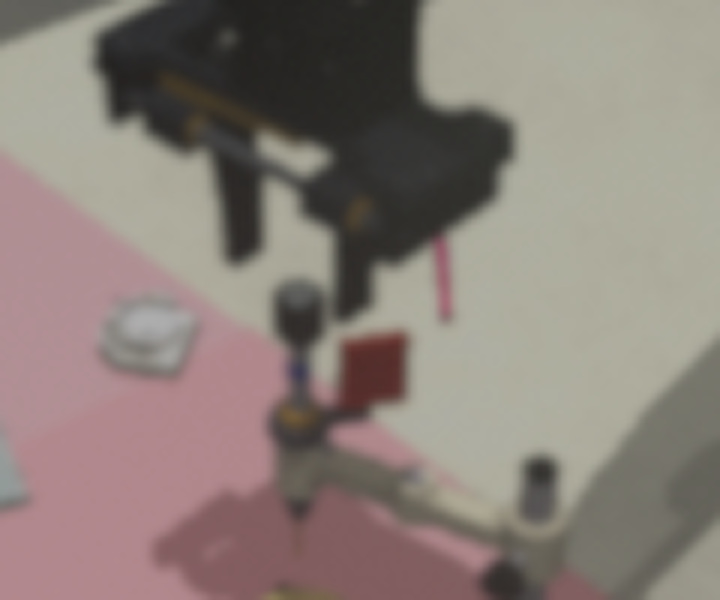

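View pics/t2.png

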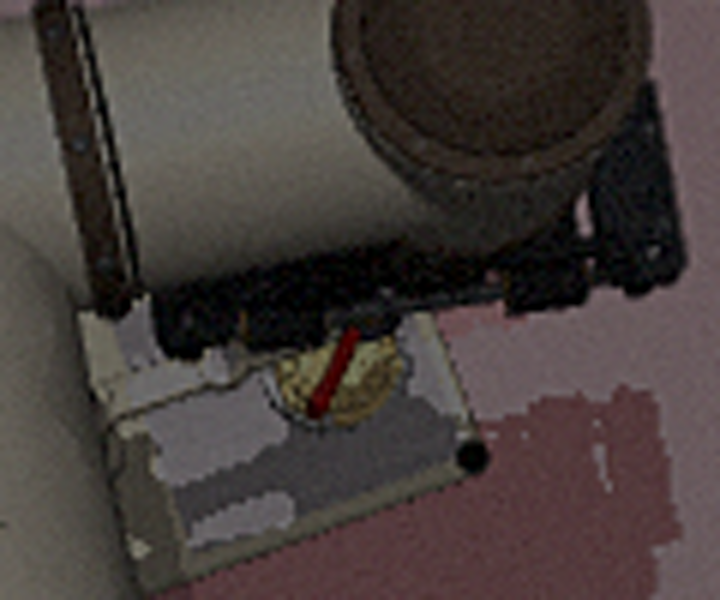

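The scene view shows the jaws straddling the knob, with fingertips at about (235,134) and (254,142) and the knob at 245. Going down and closing.

```bash
python3 -m creep '[[0.65,0,0,-6,0.04],[0.65,0,0,-14,0.08],[0.65,0,0,-22,0.08],[0.65,0,0,-30,0.08],[0.65,0,0,-36,0.08],[0.65,0,0,-39,0.08],[0.65,0,0,-39,0.08],[0.65,0,0,-39,0.08]]'
python3 - <<'E'
from h import *
s=sense();print(s["tcp_pos"],s["gripper_width"],s["wrist_force"])
c=capture("scene")
cv2.imwrite("pics/s3.png",cv2.resize(c["image"][90:190,195:315],None,fx=6,fy=6,interpolation=2))
E
```

```text
time_s: 4.35
tcp_pos: [0.5441, -0.0284, 0.2814]
ee_rot: [[0.002, 0.252, -0.968], [0.001, -0.968, -0.252], [-1.0, -0.0, -0.002]]
wrist_force: [0.7, -0.9, 0.4]
gripper_width: 0.649
[ 0.54410939 -0.02837863  0.28143405] 0.6485243961578163 [ 0.65657712 -0.89280468  0.3720678 ]
```

View pics/s3.png

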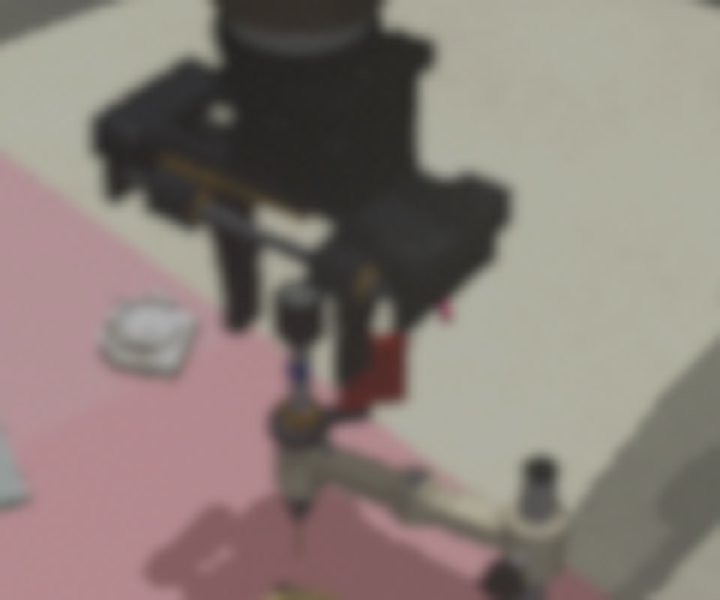

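```bash
python3 -m creep '[[0.5,0,0,0,0],[0.4,0,0,0,0],[0.3,0,0,0,0],[0.25,0,0,0,0],[0.2,0,0,0,0],[0.2,0,0,0,0],[0.2,0,0,0,0],[0.2,0,0,0,0]]'
python3 - <<'E'
from h import *
s=sense();print(s["tcp_pos"],s["gripper_width"],s["wrist_force"],s["moment"])
E
```

```text
time_s: 5.2
tcp_pos: [0.5441, -0.0282, 0.2816]
ee_rot: [[0.002, 0.252, -0.968], [0.001, -0.968, -0.252], [-1.0, -0.001, -0.002]]
wrist_force: [-1.0, 2.2, 1.1]
gripper_width: 0.288
[ 0.5440886  -0.02815706  0.28161609] 0.28765748908938726 [-1.04693543  2.22866043  1.06977835] [0.53595119 0.19448835 0.02206154]
```

```bash
cat > snap.py <<'E'
import sys
from h import *
n=int(sys.argv[2]) if len(sys.argv)>2 else 4
s=sense();print(s["time_s"],np.round(s["tcp_pos"],4),round(s["gripper_width"],3),np.round(s["wrist_force"],1),np.round(s["moment"],2))
A=np.mean([(lambda c:c["image"].astype(float))(capture("scene")) for _ in range(n)],0)
np.save(f"A_{sys.argv[1]}.npy",np.append(A.ravel(),s["tcp_pos"][2]))
cv2.imwrite(f"pics/p_{sys.argv[1]}.png",cv2.resize(A[125:175,215:275].astype(np.uint8),None,fx=12,fy=12,interpolation=0))
E
python3 -m creep '[[0,0,0,-2,0],[0,0,0,-4,0],[0,0,0,-6,0],[0,0,0,-8,0],[0,0,0,-10,0],[0,0,0,-12,0],[0,0,0,-12,0],[0,0,0,-12,0]]'
python3 snap.py 12
```

```text
time_s: 6.0
tcp_pos: [0.5441, -0.0281, 0.2695]
ee_rot: [[0.002, 0.252, -0.968], [0.001, -0.968, -0.252], [-1.0, -0.001, -0.002]]
wrist_force: [-1.8, 2.4, 3.8]
gripper_width: 0.286
6.0 [ 0.5441 -0.0281  0.2695] 0.286 [-1.8  2.4  3.8] [ 0.58  0.53 -0.04]
```

```bash
python3 -m creep '[[0,0,0,-1,0],[0,0,0,-2,0],[0,0,0,-3,0],[0,0,0,-4,0],[0,0,0,-4,0],[0,0,0,-4,0],[0,0,0,-4,0],[0,0,0,-4,0]]'
python3 snap.py 16
```

```text
time_s: 7.0
tcp_pos: [0.5441, -0.0281, 0.2656]
ee_rot: [[0.002, 0.252, -0.968], [0.001, -0.968, -0.252], [-1.0, -0.001, -0.002]]
wrist_force: [-1.6, 2.2, 3.8]
gripper_width: 0.286
7.0 [ 0.5441 -0.0281  0.2656] 0.286 [-1.6  2.2  3.8] [ 0.52  0.55 -0.07]
```

View pics/p_16.png

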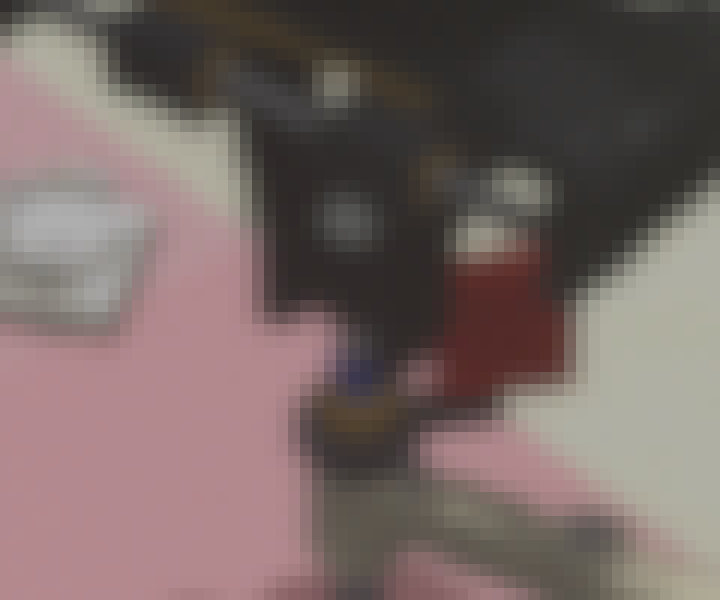

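```bash
cat > fit.py <<'E'
import sys
from h import *
import pickle
from scipy.optimize import least_squares
from scipy.special import erf
c,_=pickle.load(open("cams.pkl","rb"))
D=[(0.,np.load("sceneA.npy"))]
for n in sys.argv[1:]:
    a=np.load(f"A_{n}.npy");D.append(((.2816-a[-1])*1e3,a[:-1].reshape(384,512,3)))
az=np.array([.5441,-.0282]);cd=np.array(c["eye"])[:2]-az;cd/=np.linalg.norm(cd)
row=lambda h:proj(c,[*(az+cd*.006),.225+h/1000])[1]
hs=np.linspace(-8,50,59);rs=np.array([row(h) for h in hs]);R=lambda h:np.interp(h,hs,rs)
rows=np.arange(149,161)
# B-R difference & sum profile, cols 244,245
P=[]
for d,A in D:
    s=A[rows][:,244:246].mean(1);P.append((d,s[:,0]-s[:,2],s[:,1]*1.0))
    if '-v' : print(round(d,1),(s[:,0]-s[:,2]).round(0))
def step(x,e,w): return .5*(1+erf((x-e)/(w*2**.5)))
def model(p,d,x):
    m,off,w,st,bl,br,g,be=p  # mark height, row offset, blur, colours
    hb=m-d
    se=R(0)+off; lo=min(R(hb)+off,se); hi=min(R(hb+8)+off,se)
    y=st+(bl-st)*(step(x,hi,w)-step(x,lo,w))
    y=y+ (br-st)*(step(x,se,w)-step(x,se+be,w))
    return y
def res(p):
    o=[]
    for d,b,_ in P:
        top=R(46-d)+p[1]-0; k=(rows>max(149,top+0.5))&(rows<161)
        o+=list((model(p,d,rows)-b)[k])
    return o
best=None
for m0 in (19,21,23,25):
    f=least_squares(res,[m0,-.5,.8,-7,30,-60,0,2.5],loss="soft_l1",f_scale=2)
    if best is None or f.cost<best.cost: best=f
p=best.x;J=best.jac;print("mark",p.round(2),"cost",best.cost,"row0",R(0))
for m in np.arange(18,28,1.):
    f=least_squares(lambda q:res([m,*q]),p[1:],loss="soft_l1",f_scale=2);print(m,round(f.cost,1),f.x.round(2))
E
python3 fit.py 12 16
```

```text
0.0 [ -5.   2.  10.  11.   1.  -5.  -7.  -8. -13. -30. -48. -42.]
12.1 [ -7.  -7.  -7.  -5.   1.  12.  16.   8.  -4. -17. -31. -32.]
16.0 [ -6.  -7.  -7.  -7.  -5.   1.  12.  16.   5. -13. -30. -32.]Traceback (most recent call last):
  File "fit.py", line 35, in <module>
    f=least_squares(res,[m0,-.5,.8,-7,30,-60,0,2.5],loss="soft_l1",f_scale=2)
    return func(*args, **kwargs)
    result = trf(vector_fun.fun, vector_fun.jac, x0, f0, J0, lb, ub, ftol, xtol,
                 gtol, max_nfev, x_scale, loss_function, tr_solver,
                 tr_options.copy(), verbose, callback=callback_wrapped)
    return trf_no_bounds(
        fun, jac, x0, f0, J0, ftol, xtol, gtol, max_nfev, x_scale,
        loss_function, tr_solver, tr_options, verbose, callback=callback)
    cost_new = loss_function(f_new, cost_only=True)
    loss(z, rho, cost_only=cost_only)
    ~~~~^^^^^^^^^^^^^^^^^^^^^^^^^^^^^
    rho[0] = 2 * (t**0.5 - 1)
    ~~~^^^
ValueError: could not broadcast input array from shape (28,) into shape (32,)
```

```bash
python3 - <<'E'
s=open('fit.py').read()
i=s.index("def model");j=s.index("best=None")
s=s[:i]+'''def model(p,i,d,x):
    m,off,w,st,bl,be=p[:6];br=p[6+2*i];bl=bl*p[7+2*i]
    hb=m-d
    se=R(0)+off; lo=min(R(hb)+off,se); hi=min(R(hb+8)+off,se)
    return st+(bl-st)*(step(x,hi,w)-step(x,lo,w))+(br-st)*(step(x,se,w)-step(x,se+be,w))
def res(p):
    o=[]
    for i,(d,b,_) in enumerate(P):
        k=(rows>max(149.5,R(46-d)-.8))&(rows<162)
        o+=list((model(p,i,d,rows)-b)[k])
    return o+[(p[2]-.8)*5]+[(p[7+2*i]-1)*20 for i in range(len(P))]
ini=[-.5,.8,-7,25,2.5]+[-50,1]*len(P)
for m in np.arange(18.,27,1.):
    f=least_squares(lambda q:res([m,*q]),ini);print(m,round(f.cost,1),f.x.round(2))
f=least_squares(res,[21,*ini]);print("BEST",f.cost,f.x.round(2))
for i,(d,b,_) in enumerate(P):print((model(f.x,i,d,rows)-b).round(1))
'''
open('fit.py','w').write(s.replace("rows=np.arange(149,161)","rows=np.arange(149,163)"))
E
python3 fit.py 12 16
```

```text
0.0 [ -5.   2.  10.  11.   1.  -5.  -7.  -8. -13. -30. -48. -42. -22.  -9.]
12.1 [ -7.  -7.  -7.  -5.   1.  12.  16.   8.  -4. -17. -31. -32. -20. -10.]
16.0 [ -6.  -7.  -7.  -7.  -5.   1.  12.  16.   5. -13. -30. -32. -20. -10.]
18.0 123.6 [ -0.91   1.01  -5.8   25.7    3.27 -48.48   0.8  -34.15   1.03 -34.87
   1.11]
19.0 86.5 [ -0.75   0.98  -6.05  24.77   3.02 -50.74   0.83 -35.37   1.04 -35.58
   1.09]
20.0 59.7 [ -0.57   0.97  -6.38  24.54   2.73 -54.13   0.85 -37.47   1.04 -37.36
   1.08]
21.0 44.0 [ -0.37   1.01  -6.79  25.04   2.36 -60.16   0.86 -41.36   1.05 -41.15
   1.07]
22.0 37.0 [ -0.14   1.06  -7.18  25.9    1.92 -71.24   0.86 -48.52   1.05 -48.4
   1.07]
23.0 34.5 [  0.11   1.11  -7.49  26.71   1.43 -92.21   0.86 -62.01   1.05 -62.12
   1.06]
24.0 33.8 [   0.36    1.14   -7.7    27.29    0.91 -139.29    0.86  -92.26    1.05
  -92.77    1.06]
25.0 33.7 [   0.63    1.16   -7.81   27.6     0.38 -320.96    0.86 -208.9     1.05
 -210.68    1.06]
26.0 35.1 [ 8.40000000e-01  1.16000000e+00 -7.87000000e+00  2.74500000e+01
  0.00000000e+00 -4.29208010e+06  8.70000000e-01 -2.75333055e+06
  1.05000000e+00 -2.76243842e+06  1.06000000e+00]
BEST 33.64041239529624 [ 2.572000e+01  8.200000e-01  1.160000e+00 -7.830000e+00  2.764000e+01
  0.000000e+00 -8.740891e+04  8.600000e-01 -5.612841e+04  1.050000e+00
 -5.666380e+04  1.060000e+00]
[-0.2  0.5  0.1  1.1  2.5  1.4  0.2 -0.4  0.3  2.5  1.5 -1.9 -2.4 -2.3]
[-1.1 -0.9 -0.2 -0.1  0.4 -0.3 -0.6 -0.1 -0.9 -1.8 -1.3  1.5  2.3 -0.3]
[-1.3 -1.  -0.8 -0.4 -0.3  0.3 -0.  -1.1 -0.1 -1.2 -1.3  1.2  1.9 -0.3]
```

```bash
python3 -m creep '[[0,0,0,-1,0],[0,0,0,-2,0],[0,0,0,-3,0],[0,0,0,-3,0],[0,0,0,-3,0],[0,0,0,-3,0],[0,0,0,-3,0],[0,0,0,-3,0]]'
python3 snap.py 19
cat > render.py <<'E'
import sys
from h import *
import pickle
from scipy.optimize import minimize
c,_=pickle.load(open("cams.pkl","rb"))
D=[(0.,np.load("sceneA.npy"))]
for n in sys.argv[1:]:
    a=np.load(f"A_{n}.npy");D.append(((.2816-a[-1])*1e3,a[:-1].reshape(384,512,3)))
az=np.array([.5441,-.0282])
C0,C1,R0,R1=239,248,148,164   # window
S=16
th=np.linspace(0,2*np.pi,73)
def circ(r,h): return np.array([proj(c,[az[0]+r*np.cos(t),az[1]+r*np.sin(t),.225+h/1000]) for t in th])
CC={}
def circh(r,h):
    k=(round(r,5),round(h,2))
    if k not in CC: CC[k]=circ(*k)
    return CC[k]
def cyl(r,h0,h1): return cv2.convexHull(np.vstack([circh(r,h0),circh(r,h1)]).astype(np.float32))[:,0]
def mask(poly,off):
    M=np.zeros(((R1-R0+8)*S,(C1-C0+8)*S),np.float32)
    q=(poly+off-[C0-4,R0-4]+.5)*S-.5
    cv2.fillPoly(M,[np.round(q*256).astype(np.int32)],1.,shift=8);return M
def band(h0,h1,off,r=.006): # visible cylinder segment, opaque between heights
    lo=mask(cyl(r,h0,60),off);hi=mask(cyl(r,h1,60),off);return np.clip(lo-hi,0,1)
def layers(m,d,off,w,rr):
    hb=m-d
    ring=mask(cyl(rr,-14,-6),off);ringtop=mask(circh(rr,-6),off)
    bs=mask(cyl(.0105,-6,0),off);bt=mask(circh(.0105,0),off)
    sp=mask(cyl(.006,0,60),off)
    knob=mask(cyl(.013,46-d,70-d),off)
    bl=band(max(hb,0),max(hb+8,0),off)
    L=[];free=np.ones_like(sp)
    x=np.arange(sp.shape[1])/S+C0-4-.5
    ctr=proj(c,[*az,.24])[0]+off[0]
    t=np.broadcast_to((x-ctr)/2.2,sp.shape)
    for M in (knob,):
        L.append(free*M);free=free*(1-M)
    bl=bl*sp;L+= [free*bl,free*bl*t];free2=free*(1-bl)
    L+=[free2*sp,free2*sp*t,free2*sp*(t*t)];free=free*(1-sp)
    for M in (bt,bs,ringtop,ring):
        M=M*1.0;L.append(free*M);free=free*(1-M)
    y=np.broadcast_to((np.arange(sp.shape[0])/S/10)[:,None],sp.shape)
    L+=[free,free*(x<ctr)]
    out=[]
    for l in L:
        g=cv2.GaussianBlur(l,(0,0),w*S)
        g=g.reshape(g.shape[0]//S,S,-1,S).mean((1,3));out.append(g[4:-4,4:-4].ravel())
    return np.array(out).T
def cost(p,m,ret=False):
    tot=0;I=[]
    for d,A in D:
        X=layers(m,d,np.array(p[:2]),abs(p[2]),p[3]/1000)
        Y=A[R0:R1,C0:C1].reshape(-1,3)
        W=np.ones((R1-R0,C1-C0))
        top=proj(c,[*az,.225+(46-d)/1e3])[1]+2.5
        W[np.arange(R0,R1)<top]=0
        if d>0: W[:, -2:]=0
        W[-1]=0
        W=W.ravel()[:,None]
        G=X*W;reg=np.eye(X.shape[1])*.05
        b=np.linalg.lstsq(np.vstack([G,reg]),np.vstack([Y*W,reg@np.full((X.shape[1],3),70.)]),rcond=None)[0]
        r=(X@b-Y)*W;tot+=(r**2).sum();I.append((b,r))
    return (tot,I) if ret else tot+ 500*(p[0]**2)*0
if __name__=="__main__":
    for m in np.arange(19,27,1.):
        f=minimize(cost,[0,0,.9,13.5],args=(m,),method="Nelder-Mead",options=dict(maxiter=110,xatol=.01,fatol=1,initial_simplex=np.array([[0,0,.9,13.5],[.4,0,.9,13.5],[0,-.6,.9,13.5],[0,0,.7,13.5],[0,0,.9,15]])))
        print(m,round(f.fun),f.x.round(2))
E
time python3 render.py 12 16 19
```

```text
time_s: 8.0
tcp_pos: [0.5441, -0.0281, 0.2627]
ee_rot: [[0.002, 0.252, -0.968], [0.001, -0.968, -0.252], [-1.0, -0.001, -0.002]]
wrist_force: [-2.3, 1.9, 4.4]
gripper_width: 0.287
8.0 [ 0.5441 -0.0281  0.2627] 0.287 [-2.3  1.9  4.4] [ 0.54  0.56 -0.02]
Still running in the background as job /tmp/bash_jobs.1000/bcdbc2a430bb (pid 832). You'll get a notice when it ends.
```

```bash
python3 fit.py 12 16 19 | head -4
```

```text
0.0 [ -5.   2.  10.  11.   1.  -5.  -7.  -8. -13. -30. -48. -42. -22.  -9.]
12.1 [ -7.  -7.  -7.  -5.   1.  12.  16.   8.  -4. -17. -31. -32. -20. -10.]
16.0 [ -6.  -7.  -7.  -7.  -5.   1.  12.  16.   5. -13. -30. -32. -20. -10.]
18.9 [ -6.  -6.  -6.  -7.  -7.  -5.   2.  13.  12.  -8. -29. -32. -20. -10.]
```

View pics/p_19.png

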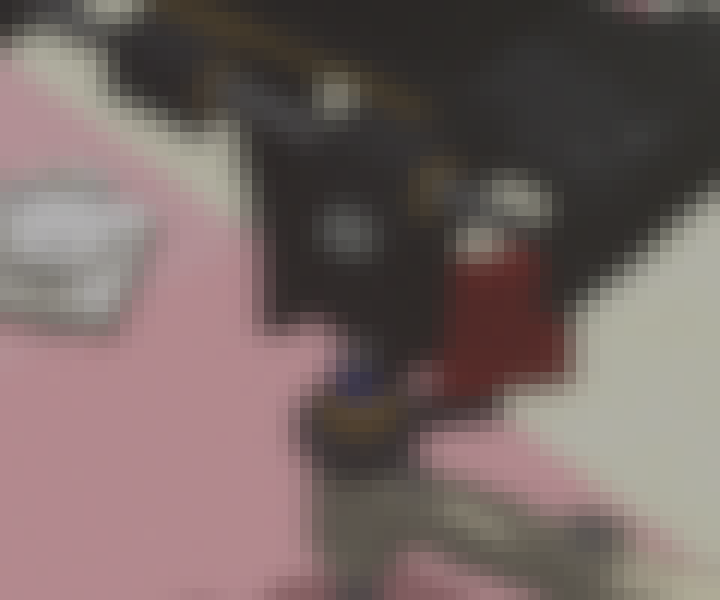

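```bash
time timeout 300 python3 -u render.py 12 16 19
```

```text
19 10152 [ 0.23 -0.16  0.97 15.27]
20 9361 [ 0.24 -0.17  0.96 15.28]
21 8870 [ 0.24 -0.04  1.02 15.13]
22 8594 [ 0.39 -0.02  1.04 15.61]
23 8924 [ 0.41  0.09  1.03 15.84]
24 10377 [ 0.58  0.35  1.21 16.47]
25 9455 [ 0.89  0.32  1.13 17.2 ]
real	1m1.878s
user	0m50.747s
sys	0m7.226s
```

```bash
python3 -m creep '[[0,0,0,-1,0],[0,0,0,-2,0],[0,0,0,-2,0],[0,0,0,-2,0],[0,0,0,-2,0],[0,0,0,-2,0],[0,0,0,-2,0],[0,0,0,-2,0]]'
python3 snap.py 21 6
sed -i 's/\[19,20,21,22,23,24,25\]/[20,21,21.5,22,22.5,23,24]/' render.py
python3 fit.py 21 | sed -n 2p
timeout 400 python3 -u render.py 12 16 19 21; python3 - <<'E'
from h import *
c=capture("scene")
for t in ("mark","sleeve_top","knob"): print(t,mark_of(c,t)[:2])
E
```

```text
time_s: 9.0
tcp_pos: [0.5441, -0.0281, 0.2607]
ee_rot: [[0.002, 0.252, -0.968], [0.001, -0.968, -0.252], [-1.0, -0.001, -0.002]]
wrist_force: [-2.2, 1.3, 5.0]
gripper_width: 0.288
9.0 [ 0.5441 -0.0281  0.2607] 0.288 [-2.2  1.3  5. ] [0.53 0.57 0.04]
20.9 [ -6.  -7.  -6.  -7.  -7.  -5.  -0.   9.  14.  -1. -24. -32. -21.  -9.]
20 10178 [ 0.23 -0.06  0.97 15.07]
21 9781 [ 0.24 -0.04  1.02 15.23]
21.5 9868 [ 0.22 -0.02  1.01 15.01]
22 9840 [ 0.24  0.02  1.06 15.51]
22.5 10154 [ 0.24  0.14  1.07 15.1 ]
23 9541 [2.400e-01 1.000e-02 9.900e-01 1.554e+01]
24 10687 [ 0.24  0.14  1.05 15.28]
mark []
sleeve_top [{'centre': [240.7, 154.6], 'confidence': 0.67}]
knob [{'centre': [242.0, 151.6], 'confidence': 0.38}]
```

View pics/p_21.png

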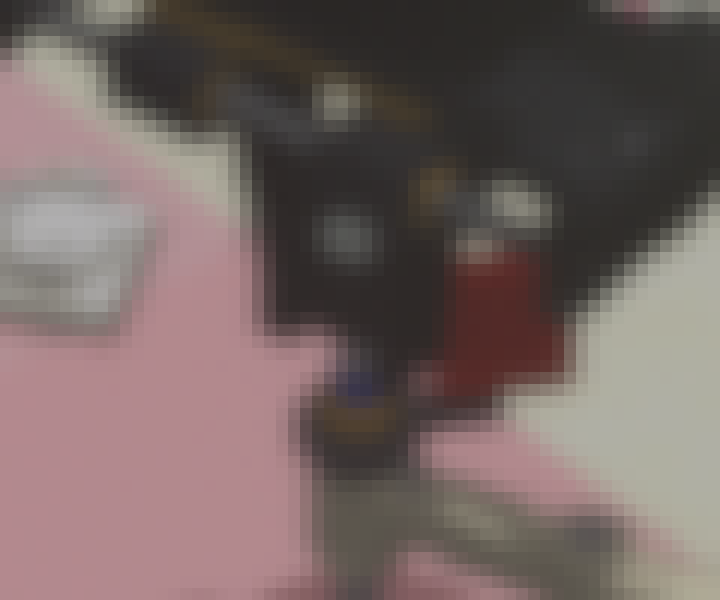

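```bash
python3 -m creep '[[0,0,0,-1,0],[0,0,0,-1.5,0],[0,0,0,-1.5,0],[0,0,0,-1.5,0],[0,0,0,-1.5,0],[0,0,0,-1.5,0],[0,0,0,-1.5,0],[0,0,0,-1.5,0]]'
python3 snap.py 225 8
python3 -m creep '[[0,0,0,-1,0],[0,0,0,-1.5,0],[0,0,0,-1.5,0],[0,0,0,-1.5,0],[0,0,0,-1.5,0],[0,0,0,-1.5,0],[0,0,0,-1.5,0],[0,0,0,-1.5,0]]'
python3 snap.py 24 8
python3 fit.py 12 16 19 21 225 24| head -7
cat > ex.py <<'E'
import numpy as np,sys
A0=np.load("sceneA.npy");r=np.arange(149,164)
def pr(A):
    s=A[r][:,243:247].mean(1);return s[:,0]-.5*s[:,1]-.5*s[:,2]
for n in sys.argv[1:]:
    a=np.load(f"A_{n}.npy");print(n,round(1e3*(.2816-a[-1]),2),pr(a[:-1].reshape(384,512,3)).round(1))
E
python3 ex.py 12 16 19 21 225 24
```

```text
time_s: 10.3
tcp_pos: [0.5442, -0.0281, 0.2592]
ee_rot: [[0.002, 0.252, -0.968], [0.001, -0.968, -0.252], [-1.0, -0.001, -0.002]]
wrist_force: [-1.9, 1.8, 5.2]
gripper_width: 0.287
10.3 [ 0.5442 -0.0281  0.2592] 0.287 [-1.9  1.8  5.2] [ 0.58  0.61 -0.04]
time_s: 11.5
tcp_pos: [0.5441, -0.0281, 0.2577]
ee_rot: [[0.002, 0.252, -0.968], [0.001, -0.968, -0.252], [-1.0, -0.001, -0.002]]
wrist_force: [-2.2, 2.1, 5.5]
gripper_width: 0.29
11.5 [ 0.5441 -0.0281  0.2577] 0.29 [-2.2  2.1  5.5] [0.6  0.6  0.01]
0.0 [ -5.   2.  10.  11.   1.  -5.  -7.  -8. -13. -30. -48. -42. -22.  -9.]
12.1 [ -7.  -7.  -7.  -5.   1.  12.  16.   8.  -4. -17. -31. -32. -20. -10.]
16.0 [ -6.  -7.  -7.  -7.  -5.   1.  12.  16.   5. -13. -30. -32. -20. -10.]
18.9 [ -6.  -6.  -6.  -7.  -7.  -5.   2.  13.  12.  -8. -29. -32. -20. -10.]
20.9 [ -6.  -7.  -6.  -7.  -7.  -5.  -0.   9.  14.  -1. -24. -32. -21.  -9.]
22.4 [ -6.  -7.  -6.  -6.  -6.  -6.  -5.   3.  12.   2. -23. -31. -20. -10.]
23.9 [ -6.  -6.  -6.  -6.  -7.  -7.  -6.   0.   9.   0. -23. -31. -20. -10.]
12 12.06 [ -4.1  -4.2  -4.4  -2.8   2.7  11.1  13.1   5.1  -5.1 -15.  -24.1 -23.8
 -13.8  -5.7  -3.5]
16 15.98 [ -4.   -4.1  -4.3  -4.2  -2.9   2.4  10.5  12.8   3.1 -11.5 -23.3 -23.5
 -13.7  -5.7  -3.3]
19 18.93 [ -3.8  -3.6  -4.1  -4.2  -4.1  -2.2   3.5  11.3   9.2  -7.1 -22.3 -23.4
 -13.8  -5.4  -3.4]
21 20.92 [ -3.5  -3.7  -3.8  -3.9  -4.   -3.    0.9   8.4  11.5  -1.2 -18.6 -23.
 -13.8  -5.5  -3.2]
225 22.41 [ -3.6  -3.7  -3.7  -3.9  -3.9  -3.8  -2.5   3.1  10.5   2.5 -16.6 -22.4
 -13.6  -5.3  -3.2]
24 23.87 [ -3.5  -3.6  -3.6  -3.8  -4.3  -4.2  -3.2   1.    7.5   1.1 -17.  -22.4
 -13.6  -5.4  -3.2]
```

```bash
cat > fit2.py <<'E'
import sys
from h import *
import pickle
from scipy.optimize import least_squares
from scipy.special import erf
c,_=pickle.load(open("cams.pkl","rb"))
az=np.array([.5441,-.0282]);cd=np.array(c["eye"])[:2]-az;cd/=np.linalg.norm(cd)
hs=np.linspace(-8,60,69)
def mk(col0,col1,wts):
    P=[]
    for n in sys.argv[1:]:
        a=np.load(f"A_{n}.npy");A=a[:-1].reshape(384,512,3);s=A[rows][:,col0:col1].mean(1)
        P.append(((.2816-a[-1])*1e3,s@np.array(wts)))
    return P
rows=np.arange(149,164)
rs=np.array([proj(c,[*(az+cd*.006),.225+h/1000])[1] for h in hs]);R=lambda h:np.interp(h,hs,rs)
def step(x,e,w): return .5*(1+erf((x-e)/(w*2**.5)))
def model(p,d,x):
    m,off,w,st,bl,b1,b2,rg,e1,e2=p
    se=R(0)+off;lo=min(R(m-d)+off,se);hi=min(R(m-d+8)+off,se)
    return st+(bl-st)*(step(x,hi,w)-step(x,lo,w))+(b1-st)*step(x,se,w)+(b2-b1)*step(x,se+e1,w)+(rg-b2)*step(x,se+e1+e2,w)
for cols in((244,246),(243,247)):
  for wts in([1,0,-1],[1,-.5,-.5],[1,-1,0]):
    P=mk(*cols,wts)
    def res(p):
        o=[]
        for d,b in P: o+=list(model(p,d,rows)-b)
        return o+[(p[8]-.97)*10,(p[9]-1.6)*1]
    out=[]
    for m0 in (21,22,23):
        f=least_squares(res,[m0,0,.9,-7,25,-50,-30,-7,.97,1.6],x_scale=[1,.3,.2,3,5,10,10,3,.3,.5]);out.append(f)
    f=min(out,key=lambda f:f.cost);cov=np.linalg.pinv(f.jac.T@f.jac)*2*f.cost/(len(f.fun)-10)
    print(cols,wts,round(f.cost,1),f.x.round(2),"sd",cov[0,0]**.5)
    for m in (21,21.5,22,22.5,23):
        print(m,round(min(least_squares(lambda q:res([m,*q]),[o,*f.x[2:]]).cost for o in(-.3,0,.3)),1),end="; ")
    print()
E
python3 fit2.py 12 16 19 21 225 24
```

```text
(244, 246) [1, 0, -1] 11.3 [ 22.07  -0.18   0.97  -6.47  25.67 -40.27 -43.77  -5.83   0.96   1.35] sd 0.10439830800853864
21 26.4; 21.5 15.6; 22 11.4; 22.5 13.1; 23 17.4; 
(244, 246) [1, -0.5, -0.5] 8.3 [ 22.12  -0.17   1.01  -3.46  28.03 -29.43 -39.55  -3.03   0.96   1.21] sd 0.09447563444959911
21 23.4; 21.5 12.9; 22 8.5; 22.5 9.6; 23 13.4; 
(244, 246) [1, -1, 0] 12.4 [ 22.18  -0.16   1.06  -0.47  30.34 -18.16 -36.76  -0.23   0.96   1.03] sd 0.12045075990580377
21 28.1; 21.5 17.5; 22 12.7; 22.5 13.2; 23 16.6; 
(243, 247) [1, 0, -1] 28.7 [ 22.43  -0.18   0.9   -7.67  16.23 -44.41 -34.07  -5.81   0.96   1.52] sd 0.23238979840925447
21 53.3; 21.5 40.2; 22 31.9; 22.5 28.7; 23 30.8; 
(243, 247) [1, -0.5, -0.5] 7.8 [ 22.51  -0.16   0.97  -4.03  20.59 -36.21 -28.88  -2.91   0.96   1.36] sd 0.13338665173673195
21 30.1; 21.5 18.3; 22 10.8; 22.5 7.8; 23 9.2; 
(243, 247) [1, -1, 0] 13.7 [ 22.51  -0.16   1.08  -0.47  25.4  -25.67 -28.33  -0.05   0.97   1.08] sd 0.1863951482039973
21 33.6; 21.5 22.8; 22 16.2; 22.5 13.7; 23 14.9;
```

Profile fits over six depths put the mark at 22.1–22.2 mm of travel. I'll return to that depth and hold before rotating.

```bash
python3 -m creep '[[0,0,0,1,0],[0,0,0,1.6,0],[0,0,0,1.6,0],[0,0,0,1.6,0],[0,0,0,1.6,0],[0,0,0,1.6,0],[0,0,0,1.6,0],[0,0,0,1.6,0]]'
python3 -c "
from h import *
s=sense();print(s['tcp_pos'],s['wrist_force'],s['moment'],s['joints'])"
python3 snap.py hold 2; python3 ex.py hold
```

```text
time_s: 12.7
tcp_pos: [0.5442, -0.0281, 0.2595]
ee_rot: [[0.002, 0.252, -0.968], [0.001, -0.968, -0.252], [-1.0, -0.001, -0.002]]
wrist_force: [-2.0, 2.6, 5.4]
gripper_width: 0.283
[ 0.54416121 -0.02813973  0.25947968] [-2.03750773  2.5943784   5.37786582] [0.59971971 0.64065241 0.04150624] [ 1.40739588e+01  1.34391656e+01 -9.29263563e+00 -3.87128754e-02
 -6.71287552e+01  9.05500061e+01]
12.7 [ 0.5442 -0.0281  0.2595] 0.283 [-2.   2.6  5.4] [0.6  0.64 0.04]
hold 22.12 [ -3.3  -3.6  -3.9  -4.2  -4.   -4.1  -1.9   4.4  10.6   1.8 -16.9 -22.4
 -13.8  -5.4  -3.4]
```

```bash
python3 -m creep '[[0,0,0,0,-0.08],[0,0,0,0,-0.2],[0,0,0,0,-0.34],[0,0,0,0,-0.48],[0,0,0,0,-0.62],[0,0,0,0,-0.76],[0,0,0,0,-0.88],[0,0,0,0,-0.95]]'
python3 snap.py r1 1
python3 -c "
from h import *
cv2.imwrite('pics/r1.png',cv2.resize(capture('scene')['image'][90:190,195:315],None,fx=6,fy=6,interpolation=2));t=capture('top')
cv2.imwrite('pics/r1t.png',cv2.resize(t['image'][150:250,215:335],None,fx=6,fy=6,interpolation=2))"
```

```text
time_s: 13.6
tcp_pos: [0.5438, -0.0295, 0.2596]
ee_rot: [[0.001, -0.643, -0.765], [-0.004, -0.765, 0.643], [-1.0, 0.002, -0.003]]
wrist_force: [-1.8, -2.3, 5.5]
gripper_width: 0.291
13.6 [ 0.5438 -0.0295  0.2596] 0.291 [-1.8 -2.3  5.5] [-0.76  0.65 -0.03]
```

View pics/r1.png

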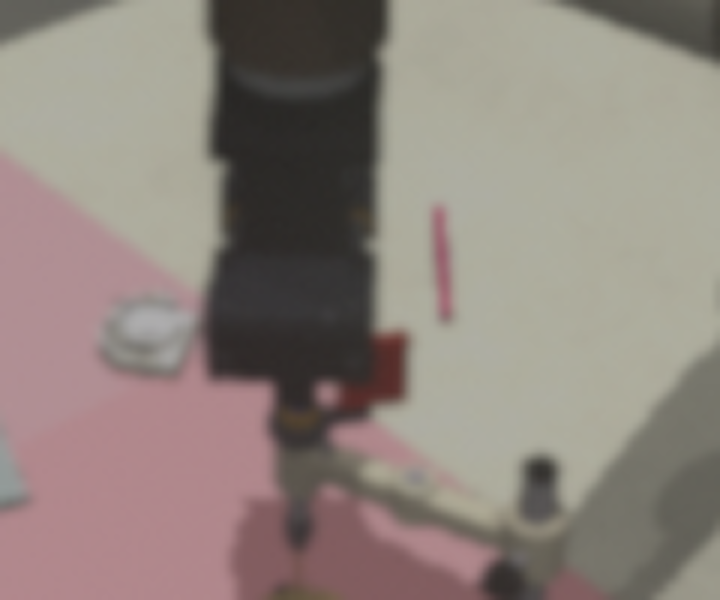

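View pics/r1t.png

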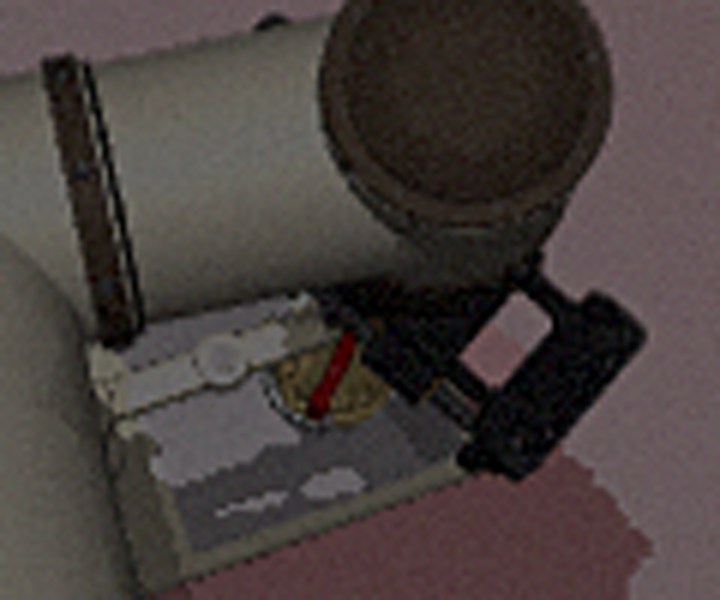

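```bash
python3 -m creep '[[0,0,0,0,-0.08],[0,0,0,0,-0.18],[0,0,0,0,-0.28],[0,0,0,0,-0.38],[0,0,0,0,-0.46],[0,0,0,0,-0.54],[0,0,0,0,-0.62],[0,0,0,0,-0.7]]'
python3 snap.py r2 1
python3 -c "
from h import *
cv2.imwrite('pics/r2.png',cv2.resize(capture('scene')['image'][90:190,195:315],None,fx=6,fy=6,interpolation=2));t=capture('top')
cv2.imwrite('pics/r2t.png',cv2.resize(t['image'][150:250,215:335],None,fx=6,fy=6,interpolation=2))"
```

```text
time_s: 14.55
tcp_pos: [0.5428, -0.0304, 0.2595]
ee_rot: [[-0.004, -0.985, -0.171], [-0.005, -0.171, 0.985], [-1.0, 0.005, -0.004]]
wrist_force: [-3.3, -1.5, 6.3]
gripper_width: 0.285
14.55 [ 0.5428 -0.0304  0.2595] 0.285 [-3.3 -1.5  6.3] [-0.15  1.09  0.09]
```

View pics/r2.png

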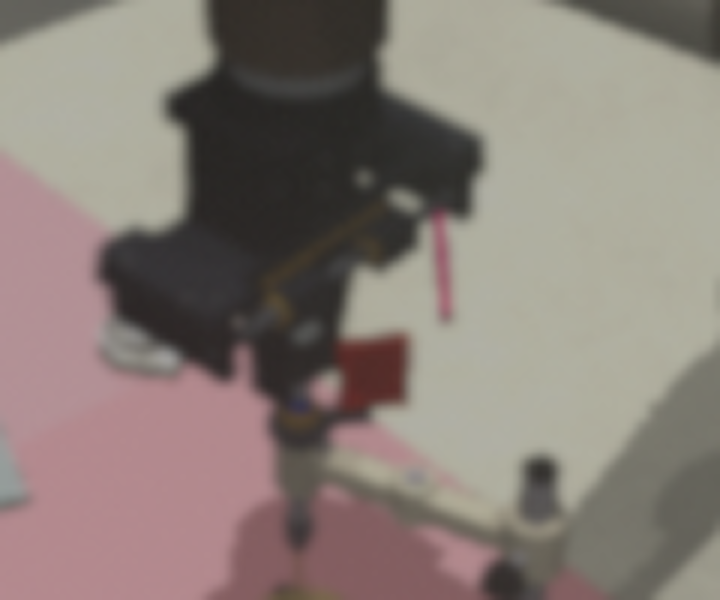

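View pics/r2t.png

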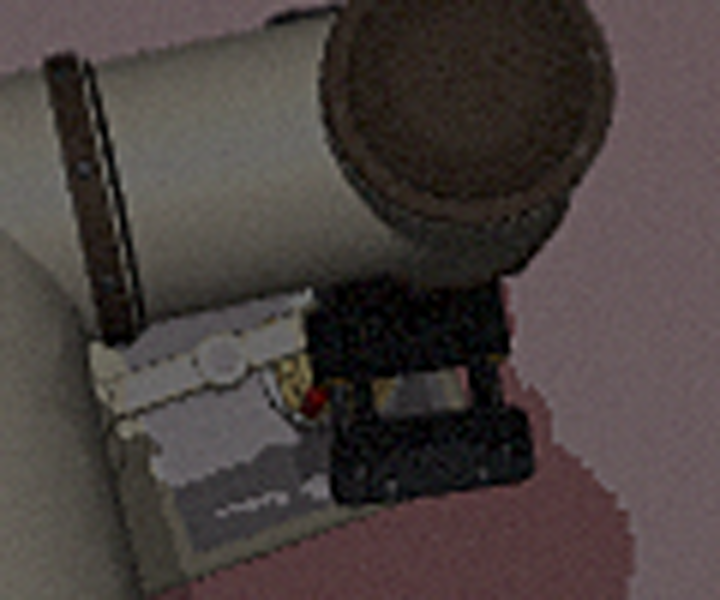

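```bash
python3 -m creep '[[0,0,0.6,0,-0.05],[0,-0.2,1.2,0,-0.12],[0,-0.3,1.8,0,-0.2],[0,-0.3,1.9,0,-0.28],[0,-0.3,1.9,0,-0.36],[0,-0.3,1.9,0,-0.42],[0,-0.3,1.9,0,-0.46],[0,-0.3,1.9,0,-0.48]]'
python3 snap.py r3 1
python3 -c "
from h import *
cv2.imwrite('pics/r3.png',cv2.resize(capture('scene')['image'][90:190,195:315],None,fx=6,fy=6,interpolation=2));t=capture('top')
cv2.imwrite('pics/r3t.png',cv2.resize(t['image'][150:250,215:335],None,fx=6,fy=6,interpolation=2))"
```

```text
time_s: 15.5
tcp_pos: [0.5418, -0.0302, 0.2596]
ee_rot: [[-0.008, -0.954, 0.301], [-0.005, 0.301, 0.954], [-1.0, 0.006, -0.008]]
wrist_force: [-2.9, -5.0, 4.2]
gripper_width: 0.285
15.5 [ 0.5418 -0.0302  0.2596] 0.285 [-2.9 -5.   4.2] [-1.36  0.65  0.12]
```

View pics/r3.png

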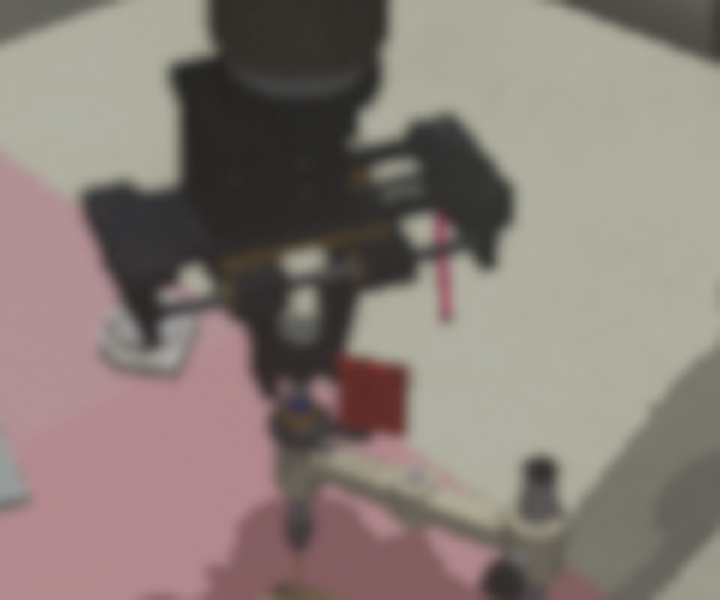

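View pics/r3t.png

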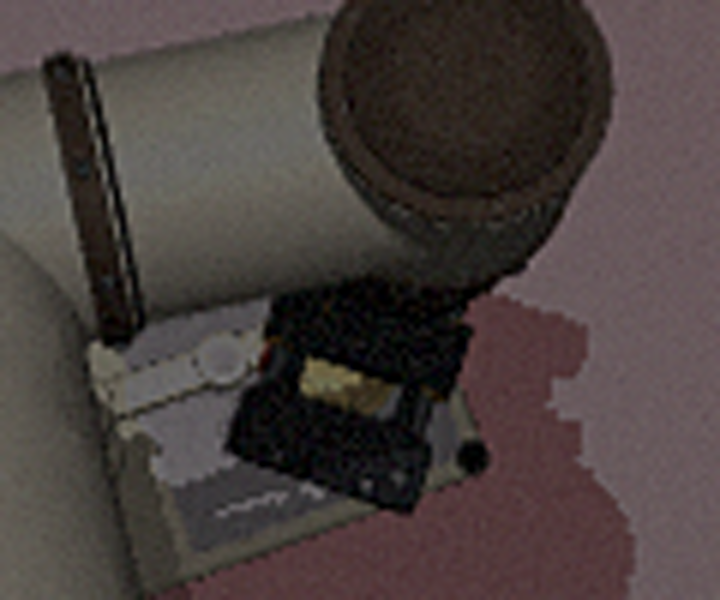

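```bash
python3 -m creep '[[0,0,0,0,-0.04],[0,0,0,0,-0.08],[0,0,0,0,-0.12],[0,0,0,0,-0.16],[0,0,0,0,-0.19],[0,0,0,0,-0.22],[0,0,0,0,-0.22],[0,0,0,0,-0.22]]'
python3 snap.py r4 1
python3 -c "
from h import *
c=capture('scene')
print(look_for(c,'lever_tip')[:2],mark_of(c,'lever_tip')[:2])
cv2.imwrite('pics/r4.png',cv2.resize(c['image'][90:190,195:315],None,fx=6,fy=6,interpolation=2));t=capture('top')
print(mark_of(t,'lever_tip')[:2])
cv2.imwrite('pics/r4t.png',cv2.resize(t['image'][150:250,215:335],None,fx=6,fy=6,interpolation=2))"
```

```text
time_s: 16.45
tcp_pos: [0.5415, -0.0302, 0.2596]
ee_rot: [[-0.009, -0.866, 0.5], [-0.004, 0.5, 0.866], [-1.0, 0.006, -0.008]]
wrist_force: [-3.3, 1.0, 4.7]
gripper_width: 0.287
16.45 [ 0.5415 -0.0302  0.2596] 0.287 [-3.3  1.   4.7] [0.26 0.74 0.07]
[{'box': [238.9, 152.0, 263.5, 164.1], 'confidence': 0.45}] [{'centre': [262.1, 159.4], 'confidence': 0.46}]
[]
```

View pics/r4.png

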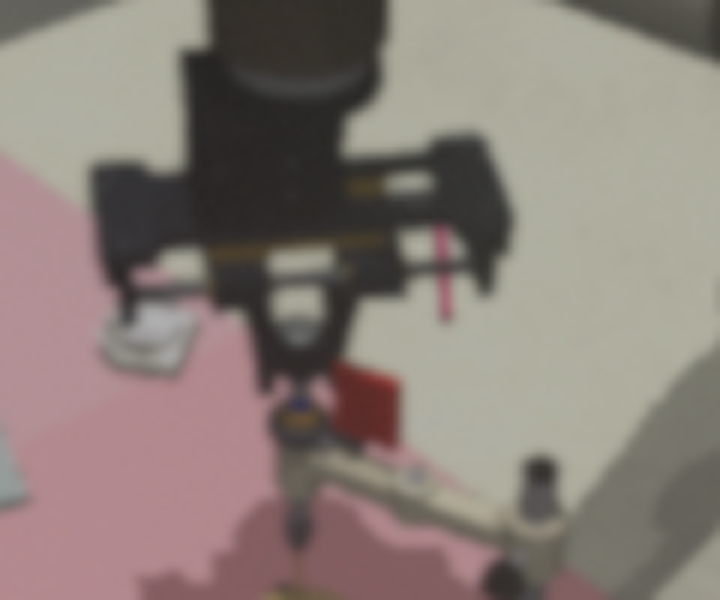

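View pics/r4t.png

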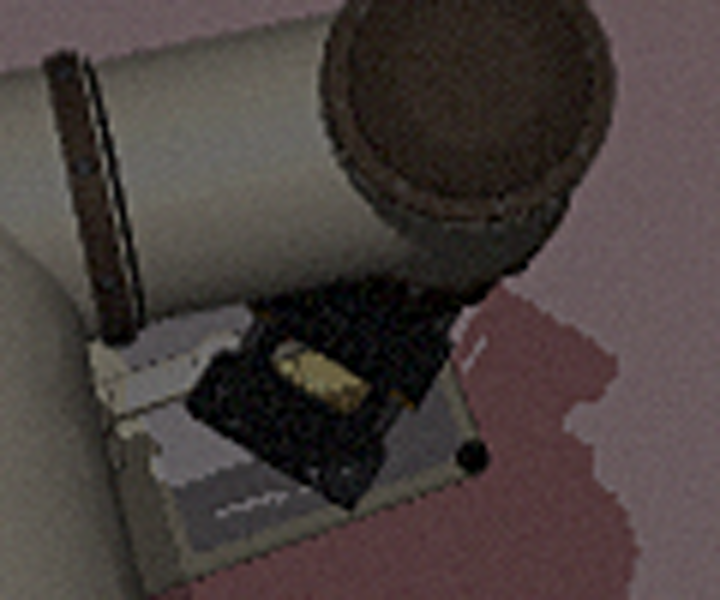

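```bash
cat > lev.py <<'E'
from h import *
import pickle
c,_=pickle.load(open("cams.pkl","rb"))
for ax in ([.5425,-.0290],):
  for a in (0.85,0.5,.4,.3,.2,.1,.05,0):
    y=np.deg2rad(112)+a;d=np.array([np.cos(y),np.sin(y)])
    q=lambda r,h:((proj(c,[*(np.array(ax)+d*r),.225+h])-[195,90])*6+2.5).round(0)
    print(a,"outer top",q(.056,.038),"outer bot",q(.056,-.006),"in top",q(.019,.038))
E
python3 lev.py
```

```text
0.85 outer top [408. 322.] outer bot [405. 391.] in top [337. 336.]
0.5 outer top [415. 346.] outer bot [412. 416.] in top [339. 345.]
0.4 outer top [415. 353.] outer bot [411. 423.] in top [339. 347.]
0.3 outer top [413. 360.] outer bot [410. 430.] in top [338. 350.]
0.2 outer top [411. 367.] outer bot [407. 437.] in top [337. 352.]
0.1 outer top [407. 374.] outer bot [403. 444.] in top [336. 354.]
0.05 outer top [404. 378.] outer bot [401. 447.] in top [335. 355.]
0 outer top [402. 381.] outer bot [399. 451.] in top [334. 356.]
```

```bash
python3 -m creep '[[0,0,0,0,-0.03],[0,0,0,0,-0.06],[0,0,0,0,-0.09],[0,0,0,0,-0.1],[0,0,0,0,-0.1],[0,0,0,0,-0.1],[0,0,0,0,-0.1],[0,0,0,0,-0.1]]'
python3 snap.py r5 1
python3 -c "
from h import *
c=capture('scene')
cv2.imwrite('pics/r5.png',cv2.resize(c['image'][90:190,195:315],None,fx=6,fy=6,interpolation=2))"
```

```text
time_s: 17.55
tcp_pos: [0.5408, -0.0304, 0.2596]
ee_rot: [[-0.012, -0.812, 0.583], [-0.004, 0.583, 0.812], [-1.0, 0.007, -0.01]]
wrist_force: [-4.6, 0.4, 4.9]
gripper_width: 0.288
17.55 [ 0.5408 -0.0304  0.2596] 0.288 [-4.6  0.4  4.9] [0.13 0.97 0.5 ]
```

View pics/r5.png

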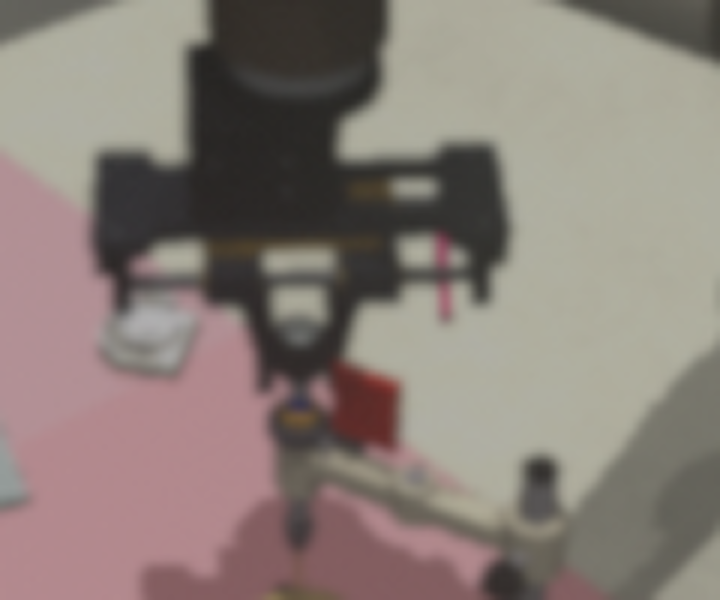

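```bash
python3 -m creep '[[0,0,0,0,-0.02],[0,0,0,0,-0.04],[0,0,0,0,-0.04],[0,0,0,0,-0.04],[0,0,0,0,-0.04],[0,0,0,0,-0.04],[0,0,0,0,-0.04],[0,0,0,0,-0.04]]'
python3 snap.py r6 8; python3 ex.py 21 hold 225 24 r5 r6; python3 -c "
import cv2,numpy as np
A=np.load('A_r6.npy')[:-1].reshape(384,512,3).astype(np.uint8)
cv2.imwrite('pics/r6.png',cv2.resize(A[90:190,195:315],None,fx=6,fy=6,interpolation=2))"
```

```text
time_s: 18.45
tcp_pos: [0.5404, -0.0306, 0.2596]
ee_rot: [[-0.013, -0.789, 0.614], [-0.004, 0.614, 0.789], [-1.0, 0.008, -0.011]]
wrist_force: [-4.3, -0.7, 5.2]
gripper_width: 0.291
18.45 [ 0.5404 -0.0306  0.2596] 0.291 [-4.3 -0.7  5.2] [-0.05  0.89  0.64]
21 20.92 [ -3.5  -3.7  -3.8  -3.9  -4.   -3.    0.9   8.4  11.5  -1.2 -18.6 -23.
 -13.8  -5.5  -3.2]
hold 22.12 [ -3.3  -3.6  -3.9  -4.2  -4.   -4.1  -1.9   4.4  10.6   1.8 -16.9 -22.4
 -13.8  -5.4  -3.4]
225 22.41 [ -3.6  -3.7  -3.7  -3.9  -3.9  -3.8  -2.5   3.1  10.5   2.5 -16.6 -22.4
 -13.6  -5.3  -3.2]
24 23.87 [ -3.5  -3.6  -3.6  -3.8  -4.3  -4.2  -3.2   1.    7.5   1.1 -17.  -22.4
 -13.6  -5.4  -3.2]
r5 22.04 [ -3.5  -3.9  -3.8  -4.5  -4.9  -5.   -3.1   3.6   7.6 -10.9 -35.6 -33.6
 -16.1  -4.4  -2.9]
r6 22.02 [ -3.7  -3.8  -3.9  -4.2  -5.1  -5.   -2.9   3.6   7.6 -10.8 -35.6 -33.7
 -15.9  -4.6  -2.4]
```

View pics/r6.png

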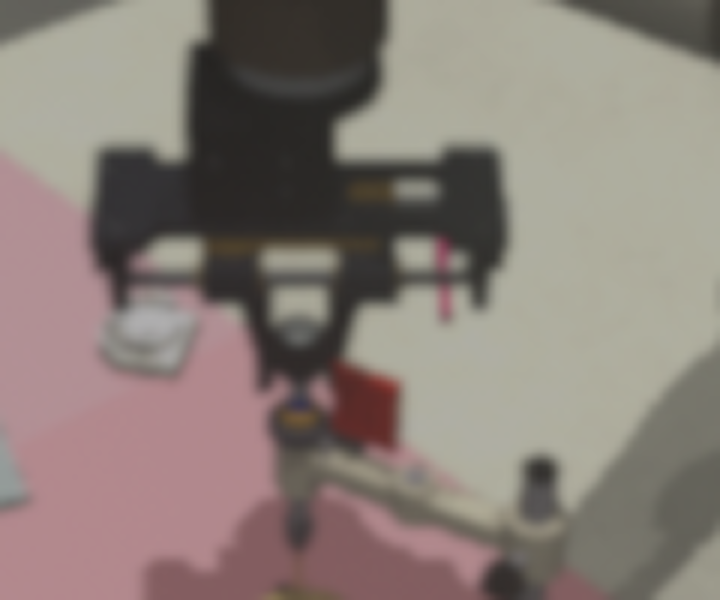

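View pics/p_r6.png

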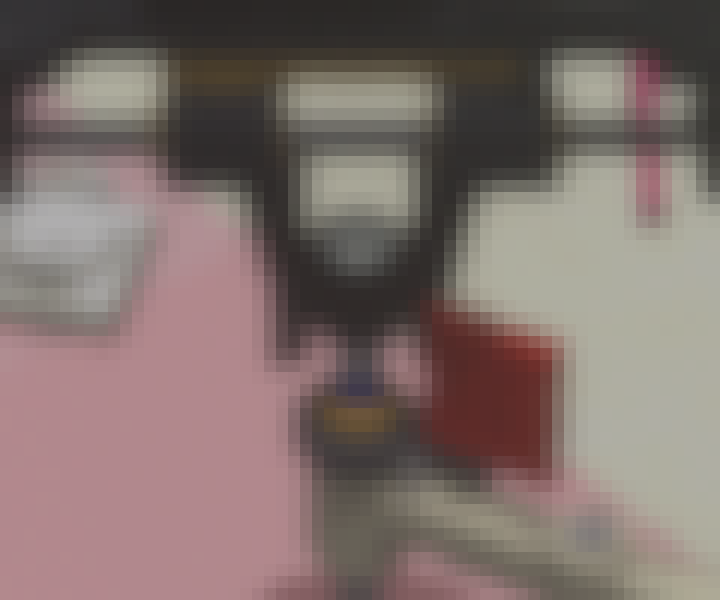

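```bash
python3 - <<'E'
from h import *
s=sense();print(s["time_s"],s["tcp_pos"],s["wrist_force"],s["moment"],s["gripper_width"],np.abs(s["joint_velocities"]).max())
print(finish_job())
E
```

```text
18.85 [ 0.54042373 -0.03059454  0.2595925 ] [-2.69564296 -0.4356694   5.53334304] [-0.02429296  0.85001852  0.61289004] 0.2831805572006701 0.10281472467381557
the job is handed in; nothing more can be done
None
```

I gripped the knob from above and pushed it down to the mark. While holding it there I turned the hand clockwise, so a finger swept the red lever round to its closed stop. I handed the job in at 18.9 s, still holding the knob.

**Depth:** Image profiles at six depths put the mark at about 22.1–22.2 mm of travel; fits over a wider strip of pixels gave up to 22.5 mm. At hand-in the travel was 22.0 mm. To find the mark I went briefly to 23.9 mm and came back, before the lever was touched. The measured height stayed within about 0.1 mm during the sweep. The last picture shows the blue band's lower edge meeting the brass, as at the hold. The "mark" network found nothing, so this rests on my own fits.

**Lever:** Over the last 0.14 rad of hand turn the paddle hardly moved in the picture. The turning moment rose from 0.07 to about 0.6 N m, well above the lever's 0.10 N m friction, so I take it to be at its stop. In the scene picture it lies along the arm. My projected paddle corners fit a closed angle to within about 0.1 rad. The top camera could not see the lever at the end because the hand was in the way.

**Other checks:** Wrist force readings stayed below about 8 N. The tool's position drifted about 4 mm sideways during the rotation, and the tool tilted by less than 1°. I saw no contact with the cast or any other object, but took no separate measurement of where they ended up.

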